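# Balance-check the centrifuge carriers on knife edges and reject the uneven one

## Robot

A 6-joint arm with a two-finger parallel gripper is mounted at the origin on the work surface. World frame = base frame: x ahead of the robot, y to its left, z up, the work surface at z = 0. Lengths are in m, angles in rad, forces in N, time in s.
With the tool pointing down it reaches from about 0.375 to 0.9 m from the base axis. Payload 3.1 kg.
Tool frame: the origin (TCP) lies between the finger pads; the fingertips stand 17 mm ahead of it and the grasp point (between the pads) lies 2 mm behind it (robot.nose_length is the distance from the TCP to the fingertips, in m); z points along the fingers, y is the line along which they close (so a half turn about z gives the same grasp; the last joint's range is limited). The gripper opens to 87 mm and grips with 3 to 60 N. Pads are 19 mm wide; open, the fingers measure 117 mm over their backs; the gripper's body (75 mm by 190 mm) begins 51 mm behind the grasp point.
Start: joints at [1.044, 0.527, 1.433, -0, 1.181, -0.178], TCP at [0.213, 0.588, 0.24] pointing down, gripper open.
Joint ranges: [-3.08, 3.08], [-0.75, 2.2], [0.22, 2.44], [-1.43, 4.57], [0, 2.65], [-2.85, 2.85]. Speed limits (rad/s): [2.79, 2.79, 3.14, 3.14, 3.14, 3.14].

## Interface

Orientations are given as a unit quaternion [x, y, z, w].
In Python, from rig import robot, cams gives the robot as it stands.
- The arm moves only by the shell command python3 -m pendant 'ROWS' [FORCE]. ROWS is JSON, a list of rows, each an object with "jaw": the opening, from 0 (shut) to 1 (fully open); "linear": the shift along the tool's x, y, z in cm, a list of three; "twist": the turn about the tool's z in degrees. A call has 1 to 12 rows; each row shifts and turns the commanded pose from where the row before left it, along the tool's axes as they then stand; what a row does not reach is not made up. A row lasts 1/12 s, in which the tool goes at most 41.7 mm and 7.16 degrees, less where a joint would pass 70% of its speed; a pose out of reach is approached as far as the arm can. A call is refused whole if a number of a shift passes 4.17 or a number of a turn 7.16, either way. A call with a gripper value outside its range is refused whole. The fingers move at their own pace and stop on an object; FORCE is the grip in N (left out, the last holds). Time passes only in rows, so rows that do not move let the fingers close. It gives the time, the measured TCP pose, the force, the opening and the grip force at its end, in the units of the state.
- robot.get_obs(): the state, without advancing time (a new reading comes with each control period).
- cams.camera(name): name is "scene" or "top" or "wrist"; returns a dict with "color" (384x512x3 uint8, blue, green, red), "depth" (384x512 float32, m along the optical axis (not along the pixel's ray), 0 where there is no reading), "fov_y" (degrees; the focal length in pixels is half the picture's height over the tangent of half this angle, whatever the lens; pixels are square), "cx", "cy" (the principal point, pixels), "view" (4x4, takes a point from world to camera coordinates). Camera axes: x right, y down, z forward; pixel columns grow to the right and rows downward; lengths in m; the calibration is good to about 2 mm. A picture is of the moment at which its call begins.
- robot.hand_in(): hands the job in; it is judged then, once.
The state is a dict: "time": time; "q": joint angles; "joint_velocities": joint speeds; "joint_torque": joint torques, N m; "position": TCP position; "tool_rot": TCP orientation; "ft_force": force on the tool from outside, world axes, zero at the start; "moment": the same for the moment, N m; "grip_width": finger opening in m; "grip_force": force on a finger pad.
Only numpy, scipy, OpenCV 4.12 (cv2) and the standard library are available. Lean on these libraries where they do the work, as an engineer would, in place of code of your own. Each camera call takes 0.05 s, during which the arm holds its last target. There are 200 camera calls.

## Task

One of the three centrifuge carriers holds two tubes of unequal weight. Hang all three on the stand, one on each knife edge, and let go of them so that all three hang there at the same time; then put the carrier that dips upright into the red tray and leave the two level ones hanging on their edges. Lower the carriers into place rather than dropping them, do not topple one, and leave the other tubes, jars and the weight where they stand.

Things in the scene. Friction and masses are not known exactly. Their poses are not given: they have to be found in the camera images.
- carrier_a: one of three look-alike carriers: black plastic bridge, two white capped tubes hanging from it, blue grip block on top. Origin: under its centre, level with the tube bottoms; z up, x along the bridge, y across. Tubes: 26 mm dia, centres x = +-50 mm, z = 0 to 62, caps 29 mm dia to z = 76; length 131 mm; bridge 20 mm wide, z = 50 to 56. Starts on the table, x roughly along world x
- carrier_b: carrier like carrier_a. Grip block of each: at x = y = 0, 26 mm along x, 24 mm across y (grip it across y), z = 56 to 92 mm. Notch of each, under the middle of the bridge, running along y: an inverted V, mouth about 16 mm wide at z = 41 mm, narrowing to a flat roof 5 mm wide (x) and 24 mm long (y) at z = 50 mm; the knife edge belongs under the roof
- carrier_c: carrier like carrier_a. Each weighs 0.16 to 0.25 kg. Balanced, it hangs level on an edge (its weight lies below the notch roof); uneven, one end drops about 0.28 rad until a tube meets the stand's base plate. Which carrier is uneven cannot be seen and does not follow from name, weight or place
- stand: fixed knife-edge balance stand: dark steel base plate 150 mm (its x) by 270 mm (its y), 8 mm thick, carrying three upright knife edges at y = -90, 0, +90 mm, each 34 mm long along y and 73 mm high, on grey feet 16 x 40 mm up to 42 mm. Origin: centre of the plate's underside, z up
- edge_left (a point): mid-point of the top line of the left (+y) knife edge: steel blade 3 mm thick, top rounded (radius 1.5 mm), 34 mm long along the stand's y, 73 mm above the table. A carrier hangs on it with its x along the stand's x, either way round, its underside then 23 mm above the table, 15 mm above the base plate
- edge_middle (a point): mid-point of the top line of the middle knife edge: steel blade 3 mm thick, top rounded (radius 1.5 mm), 34 mm long along the stand's y, 73 mm above the table. A carrier hangs on it with its x along the stand's x, either way round, its underside then 23 mm above the table, 15 mm above the base plate
- edge_right (a point): mid-point of the top line of the right (-y) knife edge: steel blade 3 mm thick, top rounded (radius 1.5 mm), 34 mm long along the stand's y, 73 mm above the table. A carrier hangs on it with its x along the stand's x, either way round, its underside then 23 mm above the table, 15 mm above the base plate
- tray: fixed red open reject tray, 190 mm (its x) by 100 mm (its y), 30 mm high, walls and floor 5 mm thick; origin under its centre. A carrier stands in it with its long axis along the tray's x, either way round
- tube_1: a loose white capped sample tube (bystander), 30 mm diameter, 85 mm high, standing upright; origin under its centre
- tube_2: a loose white capped sample tube (bystander), 30 mm diameter, 85 mm high, standing upright; origin under its centre
- tube_3: a loose white capped sample tube (bystander), 30 mm diameter, 85 mm high, standing upright; origin under its centre
- jar_1: a loose amber specimen jar with a yellow lid (bystander), 66 mm diameter, 68 mm high; origin under its centre
- jar_2: a loose amber specimen jar with a yellow lid (bystander), 66 mm diameter, 68 mm high; origin under its centre
- jar_3: a loose amber specimen jar with a yellow lid (bystander), 66 mm diameter, 68 mm high; origin under its centre
- weight: a loose black rubber-coated weight (bystander), 48 mm diameter, 40 mm high; origin under its centre

How it is judged:
On the way, in this order (a step that is already met when the one before it is completed fails the run):
1. all three carriers hang on the knife edges at the same time, released (((x of edge_left in the frame of carrier_a between -0.006 and 0.006 m and y of edge_left in the frame of carrier_a between -0.014 and 0.014 m and z of edge_left in the frame of carrier_a between 0.0455 and 0.0545 m) or (x of edge_middle in the frame of carrier_a between -0.006 and 0.006 m and y of edge_middle in the frame of carrier_a between -0.014 and 0.014 m and z of edge_middle in the frame of carrier_a between 0.0455 and 0.0545 m) or (x of edge_right in the frame of carrier_a between -0.006 and 0.006 m and y of edge_right in the frame of carrier_a between -0.014 and 0.014 m and z of edge_right in the frame of carrier_a between 0.0455 and 0.0545 m)) and contact force between the fingers and carrier_a below 0.05 N and ((x of edge_left in the frame of carrier_b between -0.006 and 0.006 m and y of edge_left in the frame of carrier_b between -0.014 and 0.014 m and z of edge_left in the frame of carrier_b between 0.0455 and 0.0545 m) or (x of edge_middle in the frame of carrier_b between -0.006 and 0.006 m and y of edge_middle in the frame of carrier_b between -0.014 and 0.014 m and z of edge_middle in the frame of carrier_b between 0.0455 and 0.0545 m) or (x of edge_right in the frame of carrier_b between -0.006 and 0.006 m and y of edge_right in the frame of carrier_b between -0.014 and 0.014 m and z of edge_right in the frame of carrier_b between 0.0455 and 0.0545 m)) and contact force between the fingers and carrier_b below 0.05 N and ((x of edge_left in the frame of carrier_c between -0.006 and 0.006 m and y of edge_left in the frame of carrier_c between -0.014 and 0.014 m and z of edge_left in the frame of carrier_c between 0.0455 and 0.0545 m) or (x of edge_middle in the frame of carrier_c between -0.006 and 0.006 m and y of edge_middle in the frame of carrier_c between -0.014 and 0.014 m and z of edge_middle in the frame of carrier_c between 0.0455 and 0.0545 m) or (x of edge_right in the frame of carrier_c between -0.006 and 0.006 m and y of edge_right in the frame of carrier_c between -0.014 and 0.014 m and z of edge_right in the frame of carrier_c between 0.0455 and 0.0545 m)) and contact force between the fingers and carrier_c below 0.05 N), for 0.4 s.
2. the carrier that dips stands in the red tray, released (x of carrier_b in the frame of tray between -0.045 and 0.045 m and y of carrier_b in the frame of tray between -0.045 and 0.045 m and z of carrier_b in the frame of tray between 0 and 0.012 m and angle between carrier_b's own z axis and vertical below 0.1 rad and contact force between the fingers and carrier_b below 0.05 N), for 0.2 s.
At the end, for the whole second after the job is handed in: Two balanced carriers hang at rest on edges (edge under notch roof: 6 mm along, 14 mm across, 4.5 mm in height), tilt under 0.12 rad; the uneven one stands upright (0.1 rad) on the tray floor, centre within 45 mm of the tray's along each axis, at rest; none touched (all of step 2 and ((x of edge_left in the frame of carrier_a between -0.006 and 0.006 m and y of edge_left in the frame of carrier_a between -0.014 and 0.014 m and z of edge_left in the frame of carrier_a between 0.0455 and 0.0545 m) or (x of edge_middle in the frame of carrier_a between -0.006 and 0.006 m and y of edge_middle in the frame of carrier_a between -0.014 and 0.014 m and z of edge_middle in the frame of carrier_a between 0.0455 and 0.0545 m) or (x of edge_right in the frame of carrier_a between -0.006 and 0.006 m and y of edge_right in the frame of carrier_a between -0.014 and 0.014 m and z of edge_right in the frame of carrier_a between 0.0455 and 0.0545 m)) and contact force between the fingers and carrier_a below 0.05 N and angle between each of carrier_a, carrier_c's own z axis and vertical below 0.12 rad and linear speed of each of carrier_a, carrier_c, carrier_b below 0.03 m/s and angular speed of each of carrier_a, carrier_c, carrier_b below 0.4 rad/s and ((x of edge_left in the frame of carrier_c between -0.006 and 0.006 m and y of edge_left in the frame of carrier_c between -0.014 and 0.014 m and z of edge_left in the frame of carrier_c between 0.0455 and 0.0545 m) or (x of edge_middle in the frame of carrier_c between -0.006 and 0.006 m and y of edge_middle in the frame of carrier_c between -0.014 and 0.014 m and z of edge_middle in the frame of carrier_c between 0.0455 and 0.0545 m) or (x of edge_right in the frame of carrier_c between -0.006 and 0.006 m and y of edge_right in the frame of carrier_c between -0.014 and 0.014 m and z of edge_right in the frame of carrier_c between 0.0455 and 0.0545 m)) and contact force between the fingers and carrier_c below 0.05 N).
It fails at once if a carrier was let go in the air: untouched by the fingers with its underside more than 55 mm above the table ((height (world z) of carrier_a above 0.055 m and contact force between the fingers and carrier_a below 0.05 N) or (height (world z) of carrier_b above 0.055 m and contact force between the fingers and carrier_b below 0.05 N) or (height (world z) of carrier_c above 0.055 m and contact force between the fingers and carrier_c below 0.05 N)).
It fails at once if a carrier was tilted more than 0.8 rad (angle between any of carrier_a, carrier_b, carrier_c's own z axis and vertical above 0.8 rad).
It fails at once if a bystander was moved more than 30 mm or toppled (distance of any of tube_1, tube_2, tube_3, jar_1, jar_2, jar_3, weight from where it was at the start of the episode above 0.03 m or angle between any of tube_1, tube_2, tube_3, jar_1, jar_2, jar_3, weight's own z axis and vertical above 0.5 rad).
It also fails if it takes over 72 s, if anything falls off the work surface, if the arm or the gripper's body presses on something with over 40 N, if the wrist force passes 120 N, or if a joint passes its speed limit or range.

## Working session

There is one attempt and no reset: what is moved stays moved. The work goes in short steps, Python scripts to look and compute and a shell command to move; the robot and the scene stay as the last step left them, time stands still between calls to the robot, and variables do not carry over. Pictures are saved under pics/ and viewed, at most 11 in all, crops included, and the job is handed in when it is done.

```bash
mkdir -p pics; ls; python3 - <<'E'
from rig import robot,cams
import cv2,numpy as np
o=robot.get_obs();print({k:np.round(v,3) for k,v in o.items()})
for n in("scene","top"):
    c=cams.camera(n);cv2.imwrite(f"pics/{n}0.png",c["color"]);print(n,c["fov_y"],c["cx"],c["cy"],np.round(c["view"],3).tolist())
    np.savez(f"{n}0.npz",**c)
E
```

```text
pics
{'time': np.float64(0.0), 'q': array([ 1.045,  0.528,  1.434, -0.   ,  1.181, -0.179]), 'joint_velocities': array([ 0.001, -0.002,  0.   ,  0.   ,  0.001,  0.   ]), 'joint_torque': array([-2.0000e-03, -4.4004e+01, -1.7660e+01,  6.3000e-02,  5.8000e-02,
       -0.0000e+00]), 'position': array([0.213, 0.587, 0.239]), 'tool_rot': array([ 0.173,  0.985, -0.001, -0.   ]), 'ft_force': array([-0.173,  0.174,  0.248]), 'moment': array([-0.041,  0.05 ,  0.066]), 'grip_force': np.float64(0.0), 'grip_width': np.float64(0.087)}
scene 42.19446693548366 256.31047807620314 193.28235988541618 [[-0.591, 0.807, 0.01, 0.268], [0.462, 0.348, -0.815, -0.21], [-0.661, -0.477, -0.579, 1.718], [0.0, 0.0, 0.0, 1.0]]
top 48.362651158535606 265.4572655909381 197.58066249618975 [[0.016, -1.0, 0.026, 0.049], [-1.0, -0.016, -0.027, 0.544], [0.027, -0.026, -0.999, 1.201], [0.0, 0.0, 0.0, 1.0]]
```

View pics/top0.png

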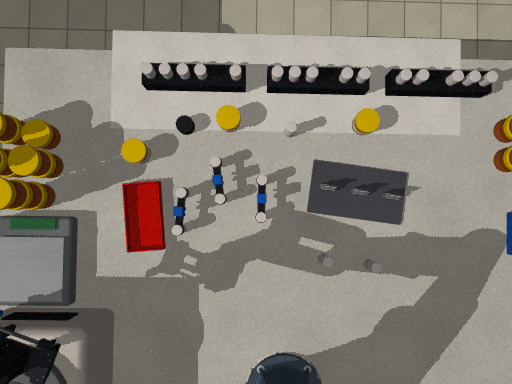

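View pics/scene0.png

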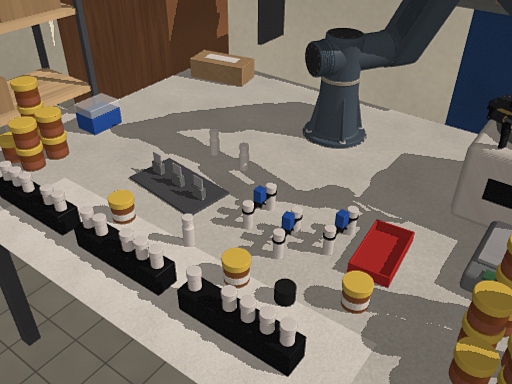

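The top view shows carriers with blue blocks at about (180,211), (218,180) and (262,198). The tray is at (144,216) and the stand plate around (358,192), with three blades on it. Loose tubes stand at (291,129), (327,261) and (375,266), jars at (134,151), (228,117) and (367,120), and the weight at (185,125).

```bash
cat > h.py <<'E'
import numpy as np,cv2
from rig import robot,cams
def ray(c,uv,z):
    uv=np.atleast_2d(np.asarray(uv,float));V=np.asarray(c["view"]);f=192/np.tan(np.radians(float(c["fov_y"]))/2)
    d=np.c_[(uv[:,0]-c["cx"])/f,(uv[:,1]-c["cy"])/f,np.ones(len(uv))]@V[:3,:3]
    o=-V[:3,:3].T@V[:3,3]
    return o+d*((z-o[2])/d[:,2])[:,None]
def cloud(c):
    V=np.asarray(c["view"]);f=192/np.tan(np.radians(float(c["fov_y"]))/2)
    v,u=np.mgrid[:384,:512];D=c["depth"]
    P=np.stack([(u-c["cx"])/f*D,(v-c["cy"])/f*D,D],-1)
    return (P-V[:3,3])@V[:3,:3]
def blobs(m,amin):
    n,l,s,ce=cv2.connectedComponentsWithStats(m.astype(np.uint8))
    return [(i,s[i,4],ce[i],l==i) for i in range(1,n) if s[i,4]>=amin]
E
cat > m.py <<'E'
from h import *
for n in("top","scene"):
    c=dict(np.load(n+"0.npz"));im=c["color"].astype(int);B,G,R=im[...,0],im[...,1],im[...,2];P=cloud(c)
    inw=(P[...,0]>.2)&(P[...,0]<.9)&(P[...,1]>-.5)&(P[...,1]<.5)
    print(n)
    for i,a,ce,m in blobs((B>110)&(B>2*R)&(B>1.5*G)&inw&(abs(P[...,2]-.092)<.008),10):
        print("blue top",a,ce.round(1),ray(c,ce,.092).round(4),np.median(P[m],0).round(4))
    for i,a,ce,m in blobs((np.ptp(im,2)<40)&(im.min(2)>90)&inw&(abs(P[...,2]-.076)<.006),15):
        print("white",a,ce.round(1),ray(c,ce,.076).round(4),np.median(P[m],0).round(4))
    for i,a,ce,m in blobs((R>110)&(R>2.5*G)&(R>2.5*B)&inw,200):
        r=cv2.minAreaRect(np.argwhere(m)[:,::-1].astype(np.float32));w=ray(c,cv2.boxPoints(r),.03);print("tray",a,w.round(4).tolist(),w.mean(0))
    s=(P[...,0]>.3)&(P[...,0]<.75)&(P[...,1]<-.0)&(P[...,1]>-.45)
    for i,a,ce,m in blobs(s&(abs(P[...,2]-.008)<.006)&(im.max(2)<90),1500 if n=="top" else 800):
        r=cv2.minAreaRect(np.argwhere(m)[:,::-1].astype(np.float32));w=ray(c,cv2.boxPoints(r),.008);print("plate",a,w.round(4).tolist(),w.mean(0))
    for i,a,ce,m in blobs(s&(P[...,2]>.055)&(P[...,2]<.1),4):
        print("blade",a,ce.round(1),ray(c,ce,.073).round(4),P[m].max(0).round(4),P[m].min(0).round(4))
E
python3 m.py; python3 -c "
import cv2;a=cv2.imread('pics/top0.png')[150:235,300:420];cv2.imwrite('pics/st.png',cv2.resize(a,None,fx=6,fy=6,interpolation=2))"
```

```text
top
blue top 81 [216.6 179.3] [[0.587  0.1886 0.092 ]] [0.5876 0.1898 0.0922]
blue top 81 [261. 198.] [[0.54   0.0714 0.092 ]] [0.54   0.0714 0.0919]
blue top 80 [177.2 211. ] [[0.5026 0.2894 0.092 ]] [0.5025 0.2898 0.0916]
white 25 [449.4  80.6] [[ 0.8672 -0.4346  0.076 ]] [ 0.8665 -0.4329  0.0773]
white 16 [398.9  80.1] [[ 0.8652 -0.2964  0.076 ]] [ 0.8638 -0.295   0.0739]
white 91 [214.9 161.1] [[0.6367 0.1952 0.076 ]] [0.6368 0.1949 0.0765]
white 85 [261.8 179.4] [[0.5899 0.07   0.076 ]] [0.5909 0.0694 0.0761]
white 90 [180.6 192.1] [[0.5526 0.2843 0.076 ]] [0.5528 0.284  0.0763]
white 86 [219.5 198.3] [[0.5378 0.1813 0.076 ]] [0.5385 0.1813 0.0763]
white 89 [260.8 216.9] [[0.4902 0.071  0.076 ]] [0.49   0.0705 0.0756]
white 85 [176.5 229.6] [[0.4534 0.2931 0.076 ]] [0.4525 0.292  0.0762]
tray 2022 [[0.5764, 0.4535, 0.03], [0.5851, 0.3553, 0.03], [0.3967, 0.3379, 0.03], [0.3885, 0.4358, 0.03]] [0.48669802 0.39564108 0.03      ]
plate 4575 [[0.5065, -0.0582, 0.008], [0.6546, -0.077, 0.008], [0.6219, -0.3464, 0.008], [0.4732, -0.3264, 0.008]] [ 0.56406171 -0.20199568  0.008     ]
b
[... 3033 characters left out ...]
 [[ 0.3627 -0.2303  0.073 ]] [ 0.3757 -0.2172  0.0892] [ 0.344  -0.2471  0.0554]
blade 122 [243.7 149.3] [[ 0.3781 -0.1026  0.073 ]] [ 0.3924 -0.0903  0.0884] [ 0.357  -0.12    0.0551]
blade 42 [156.8 156.1] [[ 0.5605 -0.2792  0.073 ]] [ 0.5561 -0.2718  0.0742] [ 0.5467 -0.3098  0.055 ]
blade 49 [176.6 167.7] [[ 0.5717 -0.19    0.073 ]] [ 0.5676 -0.1834  0.0754] [ 0.5582 -0.2183  0.0561]
blade 56 [197.8 179.9] [[ 0.5816 -0.1024  0.073 ]] [ 0.5777 -0.0941  0.0755] [ 0.5685 -0.1319  0.0551]
blade 127 [126.1 194.6] [[ 0.7437 -0.2039  0.073 ]] [ 0.7499 -0.1805  0.0715] [ 0.7238 -0.2441  0.0555]
blade 75 [184.9 219.8] [[ 0.7298 -0.012   0.073 ]] [ 0.7436 -0.0008  0.0889] [ 0.7145 -0.0165  0.056 ]
```

View pics/st.png

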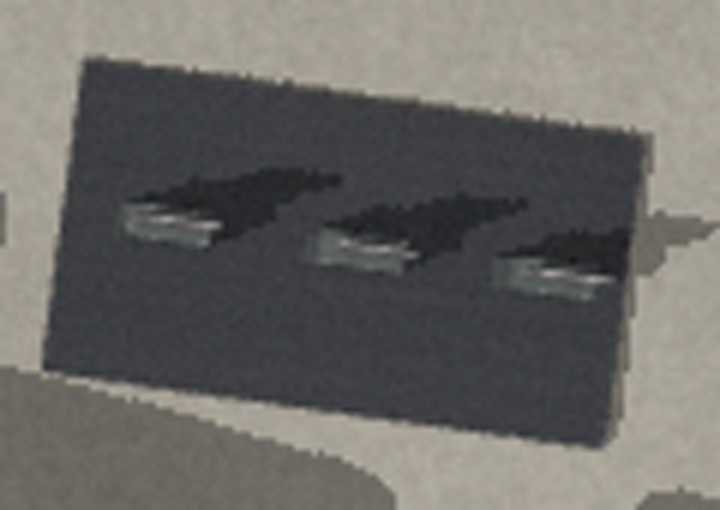

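The crop shows the plate tilted by about −7°, with the three blades at picture (330,186), (362,191) and (395,196). Both cameras agree to about 3 mm, and the heights (0.092, 0.076, 0.073) and the 90 mm pitch match the given sizes.

```bash
cat > d.py <<'E'
import sys
from h import *
from scipy.spatial.transform import Rotation as R
# args x y z yaw(deg) targets in sequence: prints tool-frame shift (cm) after the twist
o=robot.get_obs();p=np.array(o["position"]);X=R.from_quat(o["tool_rot"]).apply([1,0,0]);psi=np.degrees(np.arctan2(X[1],X[0]))
a=list(map(float,sys.argv[1:]))
print("t",round(float(o["time"]),2),"tcp",p.round(4),"psi",round(psi,2),"w",o["grip_width"],"F",np.round(o["ft_force"],2))
for i in range(0,len(a),4):
    t=np.array(a[i:i+3]);y=180+a[i+3];tw=-((y-psi+180)%360-180);d=t-p;c,s=np.cos(np.radians(y)),np.sin(np.radians(y))
    print("twist %.2f shift cm x %.2f y %.2f z %.2f"%(tw,100*(d[0]*c+d[1]*s),100*(d[0]*s-d[1]*c),-100*d[2]));p,psi=t,y
E
python3 d.py .540 .073 .13 -.6  .540 .073 .074 -.6 .540 .073 .19 -.6 .553 -.2895 .19 -7 .553 -.2895 .0985 -7
```

```text
t 0.1 tcp [0.2127 0.5871 0.2387] psi 160.07 w 0.08671746868224679 F [-0.03 -0.83 -0.05]
twist -19.33 shift cm x -33.27 y -51.06 z 10.87
twist -0.00 shift cm x 0.00 y 0.00 z 5.60
twist -0.00 shift cm x 0.00 y 0.00 z -11.60
twist 6.40 shift cm x -5.71 y -35.82 z -0.00
twist -0.00 shift cm x 0.00 y 0.00 z 9.15
```

```bash
python3 -m pendant '[{"jaw":1,"linear":[0,0,0],"twist":-6.44},{"jaw":1,"linear":[0,0,0],"twist":-6.44},{"jaw":1,"linear":[0,0,0],"twist":-6.45},{"jaw":1,"linear":[-1.85,-2.84,0],"twist":0},{"jaw":1,"linear":[-1.85,-2.84,0],"twist":0},{"jaw":1,"linear":[-1.85,-2.84,0],"twist":0},{"jaw":1,"linear":[-1.85,-2.84,0],"twist":0},{"jaw":1,"linear":[-1.85,-2.84,0],"twist":0},{"jaw":1,"linear":[-1.85,-2.84,0],"twist":0},{"jaw":1,"linear":[-1.85,-2.84,0],"twist":0},{"jaw":1,"linear":[-1.85,-2.84,0],"twist":0},{"jaw":1,"linear":[-1.85,-2.84,0],"twist":0}]' 40 && python3 -m pendant '[{"jaw":1,"linear":[-1.85,-2.84,0],"twist":0},{"jaw":1,"linear":[-1.85,-2.84,0],"twist":0},{"jaw":1,"linear":[-1.85,-2.84,0],"twist":0},{"jaw":1,"linear":[-1.85,-2.84,0],"twist":0},{"jaw":1,"linear":[-1.85,-2.84,1.5],"twist":0},{"jaw":1,"linear":[-1.85,-2.84,1.5],"twist":0},{"jaw":1,"linear":[-1.85,-2.84,1.5],"twist":0},{"jaw":1,"linear":[-1.85,-2.84,1.5],"twist":0},{"jaw":1,"linear":[-1,-1.5,1.5],"twist":0},{"jaw":1,"linear":[0,0,1.5],"twist":0},{"jaw":1,"linear":[0,0,0],"twist":0},{"jaw":1,"linear":[0,0,0],"twist":0}]'; python3 d.py .540 .073 .074 -.6
```

```text
time: 1.1
position: [0.3771, 0.3287, 0.2393]
tool_rot: [0.005, 1.0, -0.0, -0.0]
ft_force: [0.1, 0.2, -0.2]
grip_width: 0.0873
grip_force: 0.0
time: 2.1
position: [0.5312, 0.0863, 0.1486]
tool_rot: [0.006, 1.0, 0.0, -0.002]
ft_force: [0.7, -0.1, -0.1]
grip_width: 0.0871
grip_force: 0.0
t 2.1 tcp [0.5312 0.0863 0.1486] psi 179.36 w 0.08707169189255405 F [ 0.65 -0.07 -0.13]
twist -0.04 shift cm x -0.89 y -1.32 z 7.46
```

```bash
python3 -m pendant '[{"jaw":1,"linear":[-0.45,-0.66,0],"twist":0},{"jaw":1,"linear":[-0.44,-0.66,1],"twist":0},{"jaw":1,"linear":[0,0,2],"twist":0},{"jaw":1,"linear":[0,0,2],"twist":0},{"jaw":1,"linear":[0,0,1.5],"twist":0},{"jaw":1,"linear":[0,0,0.96],"twist":0},{"jaw":1,"linear":[0,0,0],"twist":0},{"jaw":1,"linear":[0,0,0],"twist":0}]'; python3 d.py .540 .073 .074 -.6
```

```text
time: 2.77
position: [0.5413, 0.0731, 0.075]
tool_rot: [0.005, 1.0, -0.0, 0.0]
ft_force: [0.6, 0.3, -0.1]
grip_width: 0.087
grip_force: 0.0
t 2.77 tcp [0.5413 0.0731 0.075 ] psi 179.43 w 0.08702754707864215 F [ 0.6   0.34 -0.11]
twist 0.03 shift cm x 0.13 y -0.02 z 0.10
```

```bash
python3 -m pendant '[{"jaw":1,"linear":[0.1,0,0.1],"twist":0},{"jaw":0,"linear":[0,0,0],"twist":0},{"jaw":0,"linear":[0,0,0],"twist":0},{"jaw":0,"linear":[0,0,0],"twist":0},{"jaw":0,"linear":[0,0,0],"twist":0},{"jaw":0,"linear":[0,0,0],"twist":0},{"jaw":0,"linear":[0,0,0],"twist":0},{"jaw":0,"linear":[0,0,0],"twist":0},{"jaw":0,"linear":[0,0,0],"twist":0}]' 40;  python3 d.py .540 .073 .19 -.6 .553 -.2895 .19 -7
```

```text
time: 3.52
position: [0.54, 0.0731, 0.0739]
tool_rot: [0.005, 1.0, -0.0, -0.0]
ft_force: [0.5, 0.3, 1.0]
grip_width: 0.0416
grip_force: 0.0
t 3.52 tcp [0.54   0.0731 0.0739] psi 179.41 w 0.04164995356722947 F [0.45 0.28 0.98]
twist 0.01 shift cm x 0.00 y -0.01 z -11.61
twist 6.40 shift cm x -5.71 y -35.82 z -0.00
```

```bash
python3 -m pendant '[{"jaw":0,"linear":[0,0,0],"twist":0},{"jaw":0,"linear":[0,0,0],"twist":0},{"jaw":0,"linear":[0,0,0],"twist":0},{"jaw":0,"linear":[0,0,0],"twist":0},{"jaw":0,"linear":[0,0,0],"twist":0},{"jaw":0,"linear":[0,0,0],"twist":0},{"jaw":0,"linear":[0,0,-0.5],"twist":0},{"jaw":0,"linear":[0,0,-1.5],"twist":0},{"jaw":0,"linear":[0,0,-2.4],"twist":0},{"jaw":0,"linear":[0,0,-2.4],"twist":0},{"jaw":0,"linear":[0,0,-2.4],"twist":0},{"jaw":0,"linear":[0,0,-2.4],"twist":0}]' && python3 -m pendant '[{"jaw":0,"linear":[0,-1.5,0],"twist":3.2},{"jaw":0,"linear":[0,-2.5,0],"twist":3.2},{"jaw":0,"linear":[-0.6,-3,0],"twist":0},{"jaw":0,"linear":[-0.7,-3,0],"twist":0},{"jaw":0,"linear":[-0.7,-3,0],"twist":0},{"jaw":0,"linear":[-0.7,-3,0],"twist":0},{"jaw":0,"linear":[-0.7,-3,0],"twist":0},{"jaw":0,"linear":[-0.7,-3,0],"twist":0},{"jaw":0,"linear":[-0.7,-3,0],"twist":0},{"jaw":0,"linear":[-0.7,-3,0],"twist":0},{"jaw":0,"linear":[0,-2,0],"twist":0},{"jaw":0,"linear":[0,0,0],"twist":0}]';  python3 d.py .553 -.2895 .13 -7
```

```text
time: 4.52
position: [0.5394, 0.0732, 0.191]
tool_rot: [0.005, 1.0, 0.0, -0.001]
ft_force: [0.4, -0.8, -2.3]
grip_width: 0.0235
grip_force: 39.8
time: 5.52
position: [0.5611, -0.2364, 0.19]
tool_rot: [0.063, 0.998, -0.001, 0.001]
ft_force: [0.3, 0.8, -1.8]
grip_width: 0.0238
grip_force: 39.8
t 5.52 tcp [ 0.5611 -0.2364  0.19  ] psi 172.78 w 0.023772524893159626 F [ 0.25  0.82 -1.75]
twist -0.22 shift cm x 0.16 y -5.37 z 6.00
```

```bash
python3 -m pendant '[{"jaw":0,"linear":[0.1,-2,0],"twist":0},{"jaw":0,"linear":[0.06,-2,0],"twist":0},{"jaw":0,"linear":[0,-1.37,1],"twist":0},{"jaw":0,"linear":[0,0,2],"twist":0},{"jaw":0,"linear":[0,0,2],"twist":0},{"jaw":0,"linear":[0,0,1],"twist":0},{"jaw":0,"linear":[0,0,0],"twist":0},{"jaw":0,"linear":[0,0,0],"twist":0},{"jaw":0,"linear":[0,0,0],"twist":0}]';  python3 d.py .553 -.2895 .0985 -7; cat > look.py <<'E'
import sys
from h import *
t=sys.argv[1]
for n in("top","scene"):
    c=cams.camera(n);cv2.imwrite(f"pics/{n}{t}.png",c["color"]);np.savez(f"{n}{t}.npz",**c)
    im=c["color"].astype(int);P=cloud(c);s=(P[...,0]>.45)&(P[...,0]<.68)&(P[...,1]<.0)&(P[...,1]>-.4)
    for i,a,ce,m in blobs(s&(np.ptp(im,2)<40)&(im.min(2)>90)&(P[...,2]>.085)&(P[...,2]<.19),30):
        h=np.median(P[m][:,2]);print(n,"cap",a,ray(c,ce,h).round(4)[0])
    if n=="scene":
        a=c["color"][100:240,100:280];cv2.imwrite(f"pics/crop{t}.png",cv2.resize(a,None,fx=4,fy=4,interpolation=2))
E
python3 look.py 1
```

```text
time: 6.27
position: [0.5536, -0.2846, 0.1306]
tool_rot: [0.061, 0.998, -0.0, 0.001]
ft_force: [0.4, 0.6, -1.5]
grip_width: 0.0241
grip_force: 39.8
t 6.27 tcp [ 0.5536 -0.2846  0.1306] psi 173.04 w 0.02412235572336782 F [ 0.39  0.63 -1.48]
twist 0.04 shift cm x 0.00 y -0.49 z 3.21
top cap 53 [ 0.6091 -0.291   0.133 ]
top cap 99 [ 0.5048 -0.2742  0.1323]
scene cap 58 [ 0.5086 -0.2692  0.1258]
scene cap 54 [ 0.5076 -0.2704  0.0948]
scene cap 97 [ 0.6076 -0.2818  0.1307]
scene cap 62 [ 0.6079 -0.2813  0.0971]
```

View pics/crop1.png

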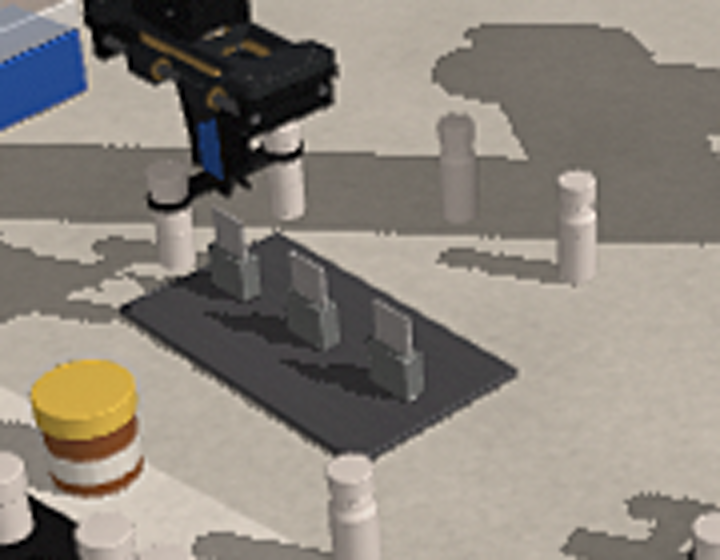

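The crop shows the carrier level in the gripper, over the right blade (crop 230,235). Next I lower it.

```bash
python3 -m pendant '[{"jaw":0,"linear":[0,-0.49,0],"twist":0},{"jaw":0,"linear":[0,0,0.8],"twist":0},{"jaw":0,"linear":[0,0,0.8],"twist":0},{"jaw":0,"linear":[0,0,0.6],"twist":0},{"jaw":0,"linear":[0,0,0.4],"twist":0},{"jaw":0,"linear":[0,0,0.3],"twist":0},{"jaw":0,"linear":[0,0,0.2],"twist":0},{"jaw":0,"linear":[0,0,0],"twist":0},{"jaw":0,"linear":[0,0,0],"twist":0}]';  python3 d.py .553 -.2895 .097 -7
```

```text
time: 7.12
position: [0.5525, -0.2896, 0.0988]
tool_rot: [0.061, 0.998, 0.0, -0.0]
ft_force: [-0.4, -0.4, -1.4]
grip_width: 0.0237
grip_force: 39.8
t 7.12 tcp [ 0.5525 -0.2896  0.0988] psi 173.0 w 0.02368036420327391 F [-0.36 -0.4  -1.38]
twist 0.00 shift cm x -0.05 y 0.01 z 0.18
```

```bash
python3 -m pendant '[{"jaw":0,"linear":[0,0,0.1],"twist":0},{"jaw":0,"linear":[0,0,0.1],"twist":0},{"jaw":0,"linear":[0,0,0],"twist":0},{"jaw":0,"linear":[0,0,0],"twist":0}]';  python3 d.py .553 -.2895 .097 -7; python3 look.py 2
```

```text
time: 7.45
position: [0.5524, -0.2896, 0.0971]
tool_rot: [0.061, 0.998, -0.0, 0.0]
ft_force: [0.8, 0.2, -1.7]
grip_width: 0.0237
grip_force: 39.8
t 7.45 tcp [ 0.5524 -0.2896  0.0971] psi 173.01 w 0.023691017905010457 F [ 0.78  0.25 -1.69]
twist 0.01 shift cm x -0.06 y 0.01 z 0.01
top cap 48 [ 0.6075 -0.2968  0.0987]
top cap 91 [ 0.5038 -0.2803  0.0983]
scene cap 39 [ 0.5052 -0.274   0.0915]
scene cap 83 [ 0.6056 -0.288   0.0982]
```

View pics/crop2.png

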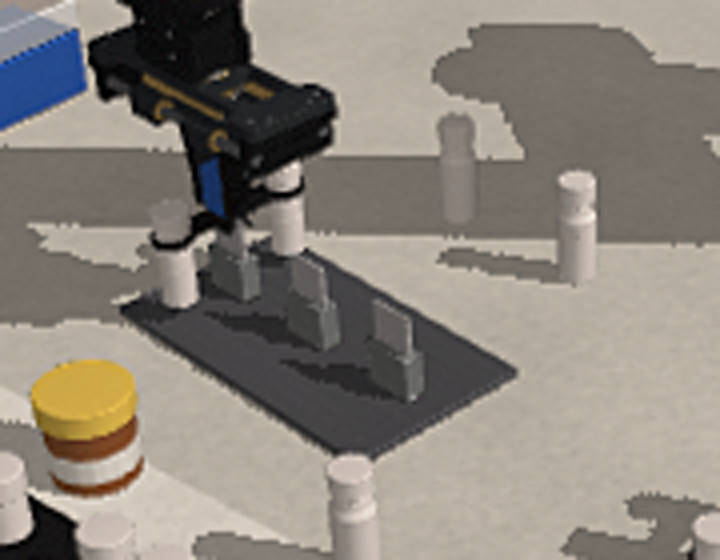

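The crop shows the carrier over the right blade (crop 230,230), level, with the blade entering the notch. No contact force yet, so I keep lowering.

```bash
python3 -m pendant '[{"jaw":0,"linear":[0,0,0.05],"twist":0},{"jaw":0,"linear":[0,0,0.05],"twist":0},{"jaw":0,"linear":[0,0,0],"twist":0},{"jaw":0,"linear":[0,0,0],"twist":0}]'; python3 -m pendant '[{"jaw":0,"linear":[0,0,0.05],"twist":0},{"jaw":0,"linear":[0,0,0.05],"twist":0},{"jaw":0,"linear":[0,0,0],"twist":0},{"jaw":0,"linear":[0,0,0],"twist":0}]'
```

```text
time: 7.88
position: [0.5526, -0.2897, 0.0966]
tool_rot: [0.061, 0.998, -0.0, 0.0]
ft_force: [-0.9, 1.3, 4.2]
grip_width: 0.0242
grip_force: 39.8
time: 8.22
position: [0.5526, -0.2897, 0.0965]
tool_rot: [0.061, 0.998, -0.0, 0.0]
ft_force: [-2.7, 2.4, 9.3]
grip_width: 0.0237
grip_force: 39.8
```

```bash
python3 -m pendant '[{"jaw":0,"linear":[0,0,-0.1],"twist":0},{"jaw":0.6,"linear":[0,0,0],"twist":0},{"jaw":0.6,"linear":[0,0,0],"twist":0},{"jaw":0.6,"linear":[0,0,0],"twist":0},{"jaw":0.6,"linear":[0,0,0],"twist":0},{"jaw":0.6,"linear":[0,0,0],"twist":0},{"jaw":0.6,"linear":[0,0,0],"twist":0},{"jaw":0.6,"linear":[0,0,-1.5],"twist":0},{"jaw":0.6,"linear":[0,0,-2.5],"twist":0},{"jaw":0.6,"linear":[0,0,-3],"twist":0},{"jaw":0.6,"linear":[0,0,-3],"twist":0},{"jaw":0.6,"linear":[0,0,0],"twist":0}]'; python3 d.py .587 .190 .19 8; python3 look.py 3
```

```text
time: 9.22
position: [0.5556, -0.2919, 0.2023]
tool_rot: [0.061, 0.998, -0.004, 0.005]
ft_force: [0.2, -0.0, 0.8]
grip_width: 0.0521
grip_force: 0.0
t 9.22 tcp [ 0.5556 -0.2919  0.2023] psi 173.02 w 0.05211205361783891 F [ 0.24 -0.04  0.81]
twist -14.98 shift cm x -9.81 y 47.28 z 1.23
top cap 105 [ 0.5032 -0.2821  0.0985]
scene cap 73 [ 0.5071 -0.2763  0.0977]
scene cap 86 [ 0.605  -0.2887  0.0972]
```

View pics/crop3.png

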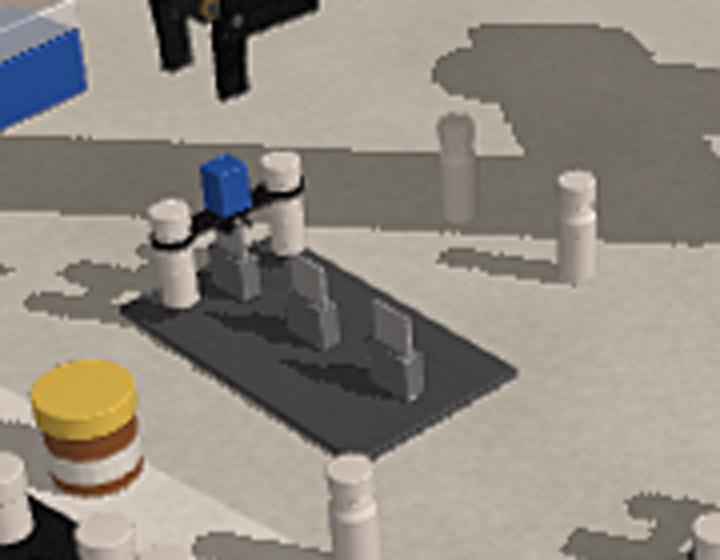

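The crop shows the first carrier hanging level on the right edge, with the blue block at crop (225,187), so it is a balanced one. Next is the middle carrier.

```bash
python3 -m pendant '[{"jaw":0.6,"linear":[0,0,0],"twist":-5},{"jaw":0.6,"linear":[0,1,0],"twist":-5},{"jaw":0.6,"linear":[0,2.5,0],"twist":-4.98},{"jaw":0.6,"linear":[-0.8,3.3,0],"twist":0},{"jaw":0.6,"linear":[-0.8,3.3,0],"twist":0},{"jaw":0.6,"linear":[-0.8,3.3,0],"twist":0},{"jaw":0.6,"linear":[-0.8,3.3,0],"twist":0},{"jaw":0.6,"linear":[-0.8,3.3,0],"twist":0},{"jaw":0.6,"linear":[-0.8,3.3,0],"twist":0},{"jaw":0.6,"linear":[-0.8,3.3,0],"twist":0},{"jaw":0.6,"linear":[-0.8,3.3,0],"twist":0},{"jaw":0.6,"linear":[-0.8,3.3,0],"twist":0}]' && python3 -m pendant '[{"jaw":0.6,"linear":[-0.8,3.3,0],"twist":0},{"jaw":0.6,"linear":[-0.8,3.3,0],"twist":0},{"jaw":0.6,"linear":[-0.6,3,0],"twist":0},{"jaw":0.6,"linear":[-0.2,2.5,0],"twist":0},{"jaw":0.6,"linear":[0,1.2,0],"twist":0},{"jaw":0.6,"linear":[0,0,2],"twist":0},{"jaw":0.6,"linear":[0,0,2],"twist":0},{"jaw":0.6,"linear":[0,0,1.5],"twist":0},{"jaw":0.6,"linear":[0,0,0],"twist":0},{"jaw":0.6,"linear":[0,0,0],"twist":0},{"jaw":0.6,"linear":[0,0,0],"twist":0}]'; python3 d.py .587 .190 .074 8
```

```text
time: 10.32
position: [0.5802, 0.0513, 0.1942]
tool_rot: [-0.07, 0.998, 0.0, -0.002]
ft_force: [1.2, -0.5, -0.5]
grip_width: 0.0521
grip_force: 0.0
time: 11.23
position: [0.5871, 0.184, 0.1411]
tool_rot: [-0.069, 0.998, -0.0, -0.0]
ft_force: [0.6, 0.3, 0.6]
grip_width: 0.0522
grip_force: 0.0
t 11.23 tcp [0.5871 0.184  0.1411] psi -172.05 w 0.05222514745694876 F [0.56 0.28 0.63]
twist -0.05 shift cm x -0.08 y 0.59 z 6.71
```

```bash
python3 -m pendant '[{"jaw":0.6,"linear":[-0.08,0.59,0],"twist":0},{"jaw":0.6,"linear":[0,0,1.2],"twist":0},{"jaw":0.6,"linear":[0,0,2],"twist":0},{"jaw":0.6,"linear":[0,0,2],"twist":0},{"jaw":0.6,"linear":[0,0,1.5],"twist":0},{"jaw":0.6,"linear":[0,0,0],"twist":0},{"jaw":0.6,"linear":[0,0,0],"twist":0},{"jaw":0,"linear":[0,0,0],"twist":0},{"jaw":0,"linear":[0,0,0],"twist":0},{"jaw":0,"linear":[0,0,0],"twist":0},{"jaw":0,"linear":[0,0,0],"twist":0},{"jaw":0,"linear":[0,0,0],"twist":0}]' 40;python3 -m pendant '[{"jaw":0,"linear":[0,0,0],"twist":0},{"jaw":0,"linear":[0,0,0],"twist":0},{"jaw":0,"linear":[0,0,0],"twist":0},{"jaw":0,"linear":[0,0,0],"twist":0}]';  python3 d.py .587 .190 .19 8 .564 -.2 .19 -7
```

```text
time: 12.23
position: [0.5872, 0.1906, 0.0747]
tool_rot: [-0.07, 0.998, 0.0, 0.001]
ft_force: [-0.0, 0.1, 0.7]
grip_width: 0.0268
grip_force: 0.4
time: 12.57
position: [0.5871, 0.1905, 0.0745]
tool_rot: [-0.07, 0.998, 0.0, 0.0]
ft_force: [-0.3, -1.0, 4.9]
grip_width: 0.0234
grip_force: 39.7
t 12.57 tcp [0.5871 0.1905 0.0745] psi -172.02 w 0.023391442238289144 F [-0.3  -1.01  4.93]
twist -0.02 shift cm x 0.02 y -0.05 z -11.55
twist 15.00 shift cm x -2.47 y -38.99 z -0.00
```

```bash
python3 -m pendant '[{"jaw":0,"linear":[0,0,-0.5],"twist":0},{"jaw":0,"linear":[0,0,-1.5],"twist":0},{"jaw":0,"linear":[0,0,-2.5],"twist":0},{"jaw":0,"linear":[0,0,-2.5],"twist":3},{"jaw":0,"linear":[0,0,-2.5],"twist":4},{"jaw":0,"linear":[0,0,-2],"twist":4},{"jaw":0,"linear":[0,-1.5,0],"twist":4},{"jaw":0,"linear":[-0.2,-2.5,0],"twist":0},{"jaw":0,"linear":[-0.2,-3,0],"twist":0},{"jaw":0,"linear":[-0.2,-3,0],"twist":0},{"jaw":0,"linear":[-0.2,-3,0],"twist":0},{"jaw":0,"linear":[-0.2,-3,0],"twist":0}]' && python3 -m pendant '[{"jaw":0,"linear":[-0.2,-3,0],"twist":0},{"jaw":0,"linear":[-0.2,-3,0],"twist":0},{"jaw":0,"linear":[-0.2,-3,0],"twist":0},{"jaw":0,"linear":[-0.2,-3,0],"twist":0},{"jaw":0,"linear":[-0.2,-3,0],"twist":0},{"jaw":0,"linear":[-0.2,-3,0],"twist":0},{"jaw":0,"linear":[-0.2,-2.5,0],"twist":0},{"jaw":0,"linear":[-0.1,-1.2,0],"twist":0},{"jaw":0,"linear":[0,0,0],"twist":0},{"jaw":0,"linear":[0,0,0],"twist":0},{"jaw":0,"linear":[0,0,0],"twist":0}]';  python3 d.py .564 -.2 .1 -7
```

```text
time: 13.57
position: [0.5773, 0.0294, 0.1884]
tool_rot: [0.061, 0.998, 0.0, -0.001]
ft_force: [0.5, 0.9, -2.0]
grip_width: 0.0235
grip_force: 39.7
time: 14.48
position: [0.5661, -0.185, 0.1886]
tool_rot: [0.061, 0.998, 0.001, -0.001]
ft_force: [0.6, 0.4, -2.0]
grip_width: 0.0239
grip_force: 39.7
t 14.48 tcp [ 0.5661 -0.185   0.1886] psi 173.03 w 0.023913046680244538 F [ 0.63  0.43 -1.97]
twist 0.03 shift cm x 0.02 y -1.52 z 8.86
```

```bash
python3 -m pendant '[{"jaw":0,"linear":[0,-0.8,0],"twist":0},{"jaw":0,"linear":[0,-0.7,1],"twist":0},{"jaw":0,"linear":[0,0,2],"twist":0},{"jaw":0,"linear":[0,0,2],"twist":0},{"jaw":0,"linear":[0,0,1.5],"twist":0},{"jaw":0,"linear":[0,0,0.8],"twist":0},{"jaw":0,"linear":[0,0,0.6],"twist":0},{"jaw":0,"linear":[0,0,0.5],"twist":0},{"jaw":0,"linear":[0,0,0.4],"twist":0},{"jaw":0,"linear":[0,0,0],"twist":0},{"jaw":0,"linear":[0,0,0],"twist":0}]';  python3 d.py .564 -.2 .0975 -7
```

```text
time: 15.4
position: [0.5651, -0.2018, 0.1013]
tool_rot: [0.061, 0.998, -0.0, 0.0]
ft_force: [0.3, -0.8, -1.4]
grip_width: 0.0239
grip_force: 39.7
t 15.4 tcp [ 0.5651 -0.2018  0.1013] psi 172.99 w 0.02388199712482479 F [ 0.32 -0.83 -1.41]
twist -0.01 shift cm x 0.13 y 0.17 z 0.38
```

```bash
python3 -m pendant '[{"jaw":0,"linear":[0.1,0.1,0.1],"twist":0},{"jaw":0,"linear":[0,0,0.1],"twist":0},{"jaw":0,"linear":[0,0,0.1],"twist":0},{"jaw":0,"linear":[0,0,0],"twist":0},{"jaw":0,"linear":[0,0,0],"twist":0}]';python3 -m pendant '[{"jaw":0,"linear":[0,0,0.05],"twist":0},{"jaw":0,"linear":[0,0,0.05],"twist":0},{"jaw":0,"linear":[0,0,0.05],"twist":0},{"jaw":0,"linear":[0,0,0],"twist":0},{"jaw":0,"linear":[0,0,0],"twist":0}]';python3 d.py
```

```text
time: 15.82
position: [0.5639, -0.2006, 0.0981]
tool_rot: [0.061, 0.998, -0.0, 0.0]
ft_force: [0.5, -0.2, -2.4]
grip_width: 0.0238
grip_force: 39.7
time: 16.23
position: [0.564, -0.2007, 0.0972]
tool_rot: [0.061, 0.998, -0.0, 0.0]
ft_force: [-1.6, 1.0, 5.5]
grip_width: 0.0236
grip_force: 39.7
t 16.23 tcp [ 0.564  -0.2007  0.0972] psi 172.98 w 0.023585711314128687 F [-1.56  1.    5.46]
```

```bash
python3 -m pendant '[{"jaw":0,"linear":[0,0,-0.04],"twist":0},{"jaw":0.6,"linear":[0,0,0],"twist":0},{"jaw":0.6,"linear":[0,0,0],"twist":0},{"jaw":0.6,"linear":[0,0,0],"twist":0},{"jaw":0.6,"linear":[0,0,0],"twist":0},{"jaw":0.6,"linear":[0,0,0],"twist":0},{"jaw":0.6,"linear":[0,0,0],"twist":0},{"jaw":0.6,"linear":[0,0,-1.5],"twist":0},{"jaw":0.6,"linear":[0,0,-2.5],"twist":0},{"jaw":0.6,"linear":[0,0,-3],"twist":0},{"jaw":0.6,"linear":[0,0,-3],"twist":0},{"jaw":0.6,"linear":[0,0,0],"twist":0}]'; python3 look.py 4;python3 d.py .502 .2905 .19 -5.1
```

```text
time: 17.23
position: [0.5673, -0.2024, 0.2029]
tool_rot: [0.061, 0.998, -0.003, 0.005]
ft_force: [1.4, 0.4, 0.7]
grip_width: 0.052
grip_force: 0.0
top cap 31 [ 0.5162 -0.1949  0.0867]
scene cap 74 [ 0.5064 -0.277   0.097 ]
scene cap 84 [ 0.6055 -0.288   0.098 ]
scene cap 96 [ 0.6116 -0.1976  0.1107]
t 17.33 tcp [ 0.5646 -0.2009  0.1983] psi 172.99 w 0.052160268796383635 F [-0.73 -0.37 -1.02]
twist -1.91 shift cm x 10.60 y 48.39 z 0.83
```

View pics/crop4.png

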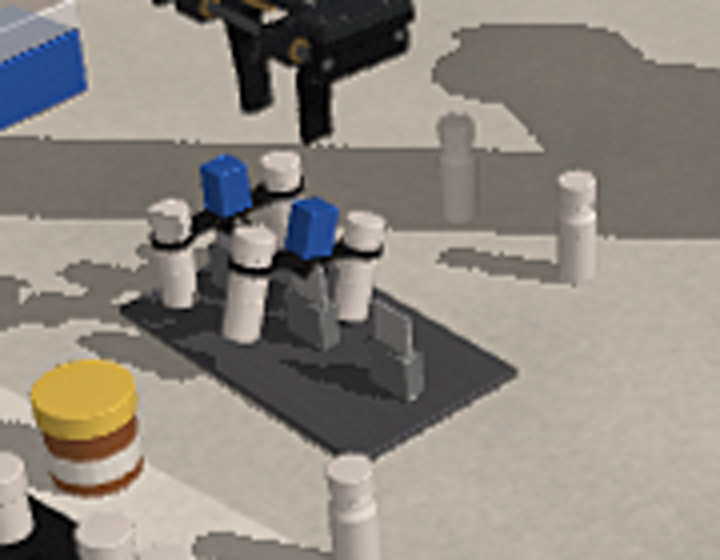

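The crop shows the middle carrier dipping toward the robot: front cap raised at crop (255,243), rear one lower at (363,225). It is the uneven one. The third carrier goes on the left edge.

```bash
python3 -m pendant '[{"jaw":0.6,"linear":[0.3,1.5,0],"twist":-1.91},{"jaw":0.6,"linear":[0.6,2.5,0],"twist":0},{"jaw":0.6,"linear":[0.7,3.3,0],"twist":0},{"jaw":0.6,"linear":[0.7,3.3,0],"twist":0},{"jaw":0.6,"linear":[0.7,3.3,0],"twist":0},{"jaw":0.6,"linear":[0.7,3.3,0],"twist":0},{"jaw":0.6,"linear":[0.7,3.3,0],"twist":0},{"jaw":0.6,"linear":[0.7,3.3,0],"twist":0},{"jaw":0.6,"linear":[0.7,3.3,0],"twist":0},{"jaw":0.6,"linear":[0.7,3.3,0],"twist":0},{"jaw":0.6,"linear":[0.7,3.3,0],"twist":0},{"jaw":0.6,"linear":[0.7,3.3,0],"twist":0}]' && python3 -m pendant '[{"jaw":0.6,"linear":[0.7,3.3,0],"twist":0},{"jaw":0.6,"linear":[0.7,3.3,0],"twist":0},{"jaw":0.6,"linear":[0.7,2.5,0],"twist":0},{"jaw":0.6,"linear":[0.6,1.8,0],"twist":0},{"jaw":0.6,"linear":[0,0,2],"twist":0},{"jaw":0.6,"linear":[0,0,2],"twist":0},{"jaw":0.6,"linear":[0,0,1.5],"twist":0},{"jaw":0.6,"linear":[0,0,0],"twist":0},{"jaw":0.6,"linear":[0,0,0],"twist":0},{"jaw":0.6,"linear":[0,0,0],"twist":0}]'; python3 d.py .502 .2905 .074 -5.1
```

```text
time: 18.33
position: [0.5159, 0.1773, 0.1949]
tool_rot: [0.044, 0.999, -0.0, -0.002]
ft_force: [0.3, 0.3, 0.0]
grip_width: 0.0521
grip_force: 0.0
time: 19.17
position: [0.5009, 0.2862, 0.1415]
tool_rot: [0.044, 0.999, -0.0, -0.001]
ft_force: [0.1, -0.3, 0.0]
grip_width: 0.0519
grip_force: 0.0
t 19.17 tcp [0.5009 0.2862 0.1415] psi 174.93 w 0.051934217196113845 F [ 0.08 -0.31  0.  ]
twist 0.03 shift cm x -0.07 y 0.44 z 6.75
```

```bash
python3 -m pendant '[{"jaw":0.6,"linear":[-0.07,0.44,0],"twist":0},{"jaw":0.6,"linear":[0,0,1.2],"twist":0},{"jaw":0.6,"linear":[0,0,2],"twist":0},{"jaw":0.6,"linear":[0,0,2],"twist":0},{"jaw":0.6,"linear":[0,0,1.5],"twist":0},{"jaw":0.6,"linear":[0,0,0],"twist":0},{"jaw":0.6,"linear":[0,0,0],"twist":0},{"jaw":0,"linear":[0,0,0],"twist":0},{"jaw":0,"linear":[0,0,0],"twist":0},{"jaw":0,"linear":[0,0,0],"twist":0},{"jaw":0,"linear":[0,0,0],"twist":0},{"jaw":0,"linear":[0,0,0],"twist":0}]' 40;python3 -m pendant '[{"jaw":0,"linear":[0,0,0],"twist":0},{"jaw":0,"linear":[0,0,0],"twist":0},{"jaw":0,"linear":[0,0,0],"twist":0},{"jaw":0,"linear":[0,0,0],"twist":0}]';  python3 d.py .502 .2905 .19 -5.1 .575 -.111 .19 -7
```

```text
time: 20.17
position: [0.5029, 0.2905, 0.0755]
tool_rot: [0.045, 0.999, 0.0, 0.001]
ft_force: [0.2, 0.0, 0.6]
grip_width: 0.0268
grip_force: 0.4
time: 20.5
position: [0.5028, 0.2905, 0.0753]
tool_rot: [0.045, 0.999, 0.0, 0.0]
ft_force: [-0.9, -0.7, 5.3]
grip_width: 0.0241
grip_force: 39.8
t 20.5 tcp [0.5028 0.2905 0.0753] psi 174.89 w 0.024132668300195143 F [-0.86 -0.67  5.32]
twist -0.01 shift cm x 0.08 y -0.00 z -11.47
twist 1.90 shift cm x -12.14 y -38.96 z -0.00
```

```bash
python3 -m pendant '[{"jaw":0,"linear":[0,0,-0.5],"twist":0},{"jaw":0,"linear":[0,0,-1.5],"twist":0},{"jaw":0,"linear":[0,0,-2.5],"twist":0},{"jaw":0,"linear":[0,0,-2.5],"twist":0},{"jaw":0,"linear":[0,0,-2.5],"twist":0.9},{"jaw":0,"linear":[0,0,-2],"twist":1},{"jaw":0,"linear":[-0.4,-1.5,0],"twist":0},{"jaw":0,"linear":[-0.8,-2.5,0],"twist":0},{"jaw":0,"linear":[-1,-3,0],"twist":0},{"jaw":0,"linear":[-1,-3,0],"twist":0},{"jaw":0,"linear":[-1,-3,0],"twist":0},{"jaw":0,"linear":[-1,-3,0],"twist":0}]' && python3 -m pendant '[{"jaw":0,"linear":[-1,-3,0],"twist":0},{"jaw":0,"linear":[-1,-3,0],"twist":0},{"jaw":0,"linear":[-1,-3,0],"twist":0},{"jaw":0,"linear":[-1,-3,0],"twist":0},{"jaw":0,"linear":[-1,-3,0],"twist":0},{"jaw":0,"linear":[-1,-3,0],"twist":0},{"jaw":0,"linear":[-0.5,-2.5,0],"twist":0},{"jaw":0,"linear":[-0.2,-1.2,0],"twist":0},{"jaw":0,"linear":[0,0,0],"twist":0},{"jaw":0,"linear":[0,0,0],"twist":0},{"jaw":0,"linear":[0,0,0],"twist":0}]';  python3 d.py .575 -.111 .101 -7
```

```text
time: 21.5
position: [0.5339, 0.1239, 0.1893]
tool_rot: [0.061, 0.998, -0.0, -0.001]
ft_force: [0.8, -0.0, -2.3]
grip_width: 0.0238
grip_force: 39.8
time: 22.42
position: [0.5737, -0.0968, 0.1894]
tool_rot: [0.061, 0.998, 0.001, -0.001]
ft_force: [-0.3, -0.2, -1.2]
grip_width: 0.024
grip_force: 39.8
t 22.42 tcp [ 0.5737 -0.0968  0.1894] psi 173.03 w 0.02399347936108132 F [-0.31 -0.19 -1.17]
twist 0.03 shift cm x -0.30 y -1.40 z 8.84
```

```bash
python3 -m pendant '[{"jaw":0,"linear":[-0.15,-0.7,0],"twist":0},{"jaw":0,"linear":[-0.15,-0.6,1],"twist":0},{"jaw":0,"linear":[0,0,2],"twist":0},{"jaw":0,"linear":[0,0,2],"twist":0},{"jaw":0,"linear":[0,0,1.3],"twist":0},{"jaw":0,"linear":[0,0,0.8],"twist":0},{"jaw":0,"linear":[0,0,0.6],"twist":0},{"jaw":0,"linear":[0,0,0.5],"twist":0},{"jaw":0,"linear":[0,0,0.4],"twist":0},{"jaw":0,"linear":[0,0,0],"twist":0},{"jaw":0,"linear":[0,0,0],"twist":0}]';  python3 d.py .575 -.111 .0985 -7
```

```text
time: 23.33
position: [0.5763, -0.1117, 0.1042]
tool_rot: [0.061, 0.998, -0.0, 0.0]
ft_force: [0.7, -0.8, -2.9]
grip_width: 0.0237
grip_force: 39.8
t 23.33 tcp [ 0.5763 -0.1117  0.1042] psi 173.0 w 0.023688880729972595 F [ 0.65 -0.81 -2.86]
twist -0.00 shift cm x 0.14 y 0.05 z 0.57
```

```bash
python3 -m pendant '[{"jaw":0,"linear":[0.1,0,0.2],"twist":0},{"jaw":0,"linear":[0,0,0.2],"twist":0},{"jaw":0,"linear":[0,0,0.1],"twist":0},{"jaw":0,"linear":[0,0,0],"twist":0},{"jaw":0,"linear":[0,0,0],"twist":0}]';python3 -m pendant '[{"jaw":0,"linear":[0,0,0.05],"twist":0},{"jaw":0,"linear":[0,0,0.05],"twist":0},{"jaw":0,"linear":[0,0,0],"twist":0},{"jaw":0,"linear":[0,0,0],"twist":0}]';python3 d.py
```

```text
time: 23.75
position: [0.5751, -0.1115, 0.0989]
tool_rot: [0.061, 0.998, -0.0, 0.0]
ft_force: [-0.2, 0.2, -2.4]
grip_width: 0.0238
grip_force: 39.8
time: 24.08
position: [0.5752, -0.1116, 0.0982]
tool_rot: [0.061, 0.998, -0.0, 0.0]
ft_force: [-0.3, 0.2, -0.4]
grip_width: 0.0239
grip_force: 39.8
t 24.08 tcp [ 0.5752 -0.1116  0.0982] psi 172.99 w 0.02386254928741603 F [-0.27  0.19 -0.45]
```

```bash
python3 -m pendant '[{"jaw":0,"linear":[0,0,0.06],"twist":0},{"jaw":0,"linear":[0,0,0],"twist":0},{"jaw":0,"linear":[0,0,0],"twist":0}]' && python3 -m pendant '[{"jaw":0.6,"linear":[0,0,0],"twist":0},{"jaw":0.6,"linear":[0,0,0],"twist":0},{"jaw":0.6,"linear":[0,0,0],"twist":0},{"jaw":0.6,"linear":[0,0,0],"twist":0},{"jaw":0.6,"linear":[0,0,0],"twist":0},{"jaw":0.6,"linear":[0,0,0],"twist":0},{"jaw":0.6,"linear":[0,0,-1.5],"twist":0},{"jaw":0.6,"linear":[0,0,-2.5],"twist":0},{"jaw":0.6,"linear":[0,0,-3],"twist":0},{"jaw":0.6,"linear":[0,0,-3],"twist":0},{"jaw":0.6,"linear":[0,0,0],"twist":0},{"jaw":0.6,"linear":[0,0,0],"twist":0}]'; python3 look.py 5;python3 d.py
```

```text
time: 24.33
position: [0.5753, -0.1116, 0.098]
tool_rot: [0.061, 0.998, -0.0, 0.0]
ft_force: [-2.0, -0.0, 5.2]
grip_width: 0.0239
grip_force: 39.8
time: 25.33
position: [0.5762, -0.1119, 0.1992]
tool_rot: [0.061, 0.998, -0.001, 0.002]
ft_force: [-0.5, 0.6, -0.3]
grip_width: 0.0519
grip_force: 0.0
scene cap 71 [ 0.5074 -0.2762  0.098 ]
scene cap 82 [ 0.6047 -0.2888  0.0977]
scene cap 97 [ 0.6115 -0.1979  0.1105]
scene cap 87 [ 0.5287 -0.0996  0.0978]
scene cap 95 [ 0.6273 -0.1117  0.0969]
t 25.43 tcp [ 0.5743 -0.1112  0.1965] psi 172.99 w 0.05210067081450207 F [-0.64 -0.37 -0.73]
```

View pics/crop5.png

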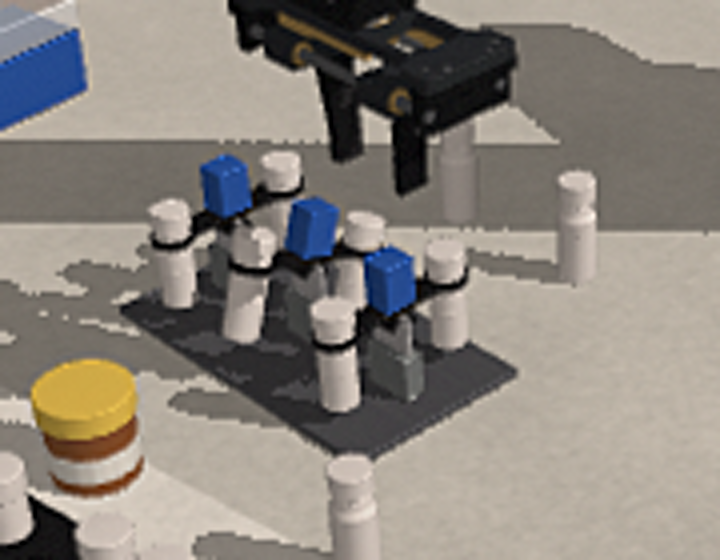

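All three now hang, released: the right and left ones are level, and the middle one dips toward the robot (front cap at z 0.11). I grip the middle block lightly, swing it level about its edge, then tighten and lift.

```bash
python3 d.py .5575 -.2 .13 -7 .5575 -.2 .097 -7; python3 -m pendant '[{"jaw":0.6,"linear":[0.1,-1.5,0],"twist":0},{"jaw":0.6,"linear":[0.2,-2.5,0],"twist":0},{"jaw":0.6,"linear":[0.2,-2.5,0],"twist":0},{"jaw":0.6,"linear":[0.1,-1.7,0],"twist":0},{"jaw":0.6,"linear":[0,-0.8,1],"twist":0},{"jaw":0.6,"linear":[0,0,2],"twist":0},{"jaw":0.6,"linear":[0,0,2],"twist":0},{"jaw":0.6,"linear":[0,0,0],"twist":0},{"jaw":0.6,"linear":[0,0,0],"twist":0},{"jaw":0.6,"linear":[0,0,0],"twist":0}]' 6;python3 d.py .5575 -.2 .097 -7
```

```text
t 25.43 tcp [ 0.5743 -0.1112  0.1965] psi 172.99 w 0.05210067081450207 F [-0.64 -0.37 -0.73]
twist -0.01 shift cm x 0.58 y -9.02 z 6.65
twist -0.00 shift cm x 0.00 y 0.00 z 3.30
time: 26.27
position: [0.5581, -0.1996, 0.1468]
tool_rot: [0.061, 0.998, 0.0, -0.0]
ft_force: [0.8, -0.5, -0.6]
grip_width: 0.0522
grip_force: 0.0
t 26.27 tcp [ 0.5581 -0.1996  0.1468] psi 173.02 w 0.052206507678135755 F [ 0.77 -0.46 -0.55]
twist 0.02 shift cm x 0.06 y -0.05 z 4.98
```

```bash
python3 -m pendant '[{"jaw":0.6,"linear":[0.06,-0.05,1],"twist":0},{"jaw":0.6,"linear":[0,0,1.5],"twist":0},{"jaw":0.6,"linear":[0,0,1.5],"twist":0},{"jaw":0.6,"linear":[0,0,0.9],"twist":0},{"jaw":0.6,"linear":[0,0,0],"twist":0},{"jaw":0.6,"linear":[0,0,0],"twist":0},{"jaw":0,"linear":[0,0,0],"twist":0},{"jaw":0,"linear":[0,0,0],"twist":0},{"jaw":0,"linear":[0,0,0],"twist":0},{"jaw":0,"linear":[0,0,0],"twist":0},{"jaw":0,"linear":[0,0,0],"twist":0},{"jaw":0,"linear":[0,0,0],"twist":0}]' 6;python3 -m pendant '[{"jaw":0,"linear":[0,0,0],"twist":0},{"jaw":0,"linear":[0,0,0],"twist":0},{"jaw":0,"linear":[0,0,0],"twist":0},{"jaw":0,"linear":[0,0,0],"twist":0}]';python3 d.py .564 -.2 .0975 -7
```

```text
time: 27.27
position: [0.5576, -0.2006, 0.0985]
tool_rot: [0.061, 0.998, -0.0, 0.0]
ft_force: [0.3, -0.7, 0.0]
grip_width: 0.0239
grip_force: 6.0
time: 27.6
position: [0.5576, -0.2006, 0.0984]
tool_rot: [0.061, 0.998, -0.0, 0.0]
ft_force: [-0.1, 0.2, 2.1]
grip_width: 0.0238
grip_force: 6.0
t 27.6 tcp [ 0.5576 -0.2006  0.0984] psi 172.99 w 0.023822371700884228 F [-0.13  0.16  2.08]
twist -0.01 shift cm x -0.63 y 0.14 z 0.09
```

```bash
python3 -m pendant '[{"jaw":0,"linear":[-0.1,0,-0.02],"twist":0},{"jaw":0,"linear":[-0.1,0,-0.02],"twist":0},{"jaw":0,"linear":[-0.1,0,-0.02],"twist":0},{"jaw":0,"linear":[-0.1,0,-0.01],"twist":0},{"jaw":0,"linear":[-0.1,0,-0.01],"twist":0},{"jaw":0,"linear":[-0.1,0,0],"twist":0},{"jaw":0,"linear":[-0.05,0,0],"twist":0},{"jaw":0,"linear":[0,0,0],"twist":0},{"jaw":0,"linear":[0,0,0],"twist":0}]' 6;python3 d.py; python3 look.py 6
```

```text
time: 28.35
position: [0.5634, -0.2009, 0.0986]
tool_rot: [0.061, 0.998, 0.0, -0.001]
ft_force: [-3.5, 0.9, -2.0]
grip_width: 0.0243
grip_force: 6.0
t 28.35 tcp [ 0.5634 -0.2009  0.0986] psi 172.99 w 0.024316183948975997 F [-3.51  0.92 -2.05]
top cap 97 [ 0.6248 -0.1161  0.0984]
top cap 45 [ 0.6176 -0.2062  0.1054]
top cap 97 [ 0.5258 -0.1048  0.0991]
scene cap 84 [ 0.6059 -0.2881  0.0979]
scene cap 34 [ 0.5162 -0.1843  0.09  ]
scene cap 96 [ 0.6172 -0.1987  0.1026]
scene cap 88 [ 0.5293 -0.0992  0.098 ]
scene cap 92 [ 0.6276 -0.1113  0.0977]
```

View pics/crop6.png

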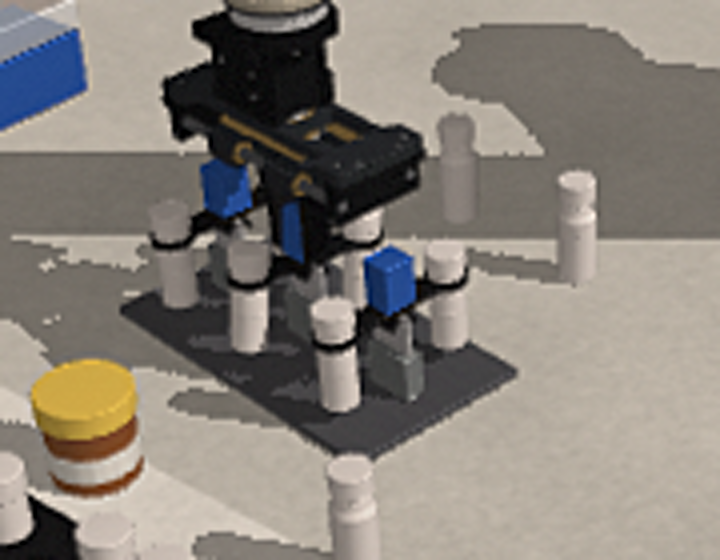

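The crop shows the middle carrier mostly levelled: its front cap at crop (248,262) is at z 0.103, against 0.098 when level. A little more swing is needed.

```bash
python3 -m pendant '[{"jaw":0,"linear":[-0.1,0,0],"twist":0},{"jaw":0,"linear":[-0.1,0,0],"twist":0},{"jaw":0,"linear":[-0.05,0,0],"twist":0},{"jaw":0,"linear":[0,0,0],"twist":0},{"jaw":0,"linear":[0,0,0],"twist":0}]' 6;python3 d.py; python3 look.py 7
```

```text
time: 28.87
position: [0.5666, -0.2014, 0.0992]
tool_rot: [0.061, 0.998, 0.0, 0.0]
ft_force: [-2.9, 1.3, -0.5]
grip_width: 0.0242
grip_force: 6.0
t 28.87 tcp [ 0.5666 -0.2014  0.0992] psi 172.98 w 0.024152867407552157 F [-2.95  1.27 -0.51]
top cap 96 [ 0.625  -0.1161  0.0985]
top cap 37 [ 0.621  -0.2078  0.1014]
top cap 95 [ 0.5258 -0.1045  0.0993]
scene cap 81 [ 0.6055 -0.2885  0.098 ]
scene cap 89 [ 0.6178 -0.2001  0.0995]
scene cap 89 [ 0.5288 -0.0997  0.0976]
scene cap 95 [ 0.6278 -0.1113  0.0973]
```

```bash
python3 -m pendant '[{"jaw":0,"linear":[0,0,0],"twist":0},{"jaw":0,"linear":[0,0,0],"twist":0},{"jaw":0,"linear":[0,0,0],"twist":0},{"jaw":0,"linear":[0,0,-0.4],"twist":0},{"jaw":0,"linear":[0,0,-1],"twist":0},{"jaw":0,"linear":[0,0,-1.5],"twist":0},{"jaw":0,"linear":[0,0,-2.5],"twist":0},{"jaw":0,"linear":[0,0,-2.5],"twist":0},{"jaw":0,"linear":[0,0,-2],"twist":0},{"jaw":0,"linear":[0,0,-1],"twist":0},{"jaw":0,"linear":[0,0,0],"twist":0},{"jaw":0,"linear":[0,0,0],"twist":0}]' 40;python3 d.py .487 .397 .21 5.2; python3 look.py 8; python3 - <<'E'
import cv2
a=cv2.imread('pics/scene8.png')[40:240,100:300];cv2.imwrite('pics/c8.png',cv2.resize(a,None,fx=3,fy=3,interpolation=2))
E
```

```text
time: 29.97
position: [0.567, -0.202, 0.2088]
tool_rot: [0.061, 0.998, -0.001, 0.001]
ft_force: [-0.0, 0.4, -2.9]
grip_width: 0.0235
grip_force: 40.0
t 29.97 tcp [ 0.567  -0.202   0.2088] psi 172.99 w 0.023545162332497288 F [-0.02  0.35 -2.93]
twist -12.21 shift cm x 2.54 y 60.38 z -0.12
top cap 99 [ 0.6247 -0.1164  0.0986]
top cap 96 [ 0.5257 -0.1047  0.0994]
top cap 31 [ 0.518  -0.1851  0.1506]
scene cap 142 [ 0.5215 -0.1858  0.1572]
scene cap 155 [ 0.6188 -0.1995  0.1589]
scene cap 74 [ 0.5075 -0.2759  0.0978]
scene cap 83 [ 0.6055 -0.2884  0.0977]
scene cap 87 [ 0.5293 -0.0992  0.0983]
scene cap 96 [ 0.6275 -0.1116  0.0969]
```

View pics/c8.png

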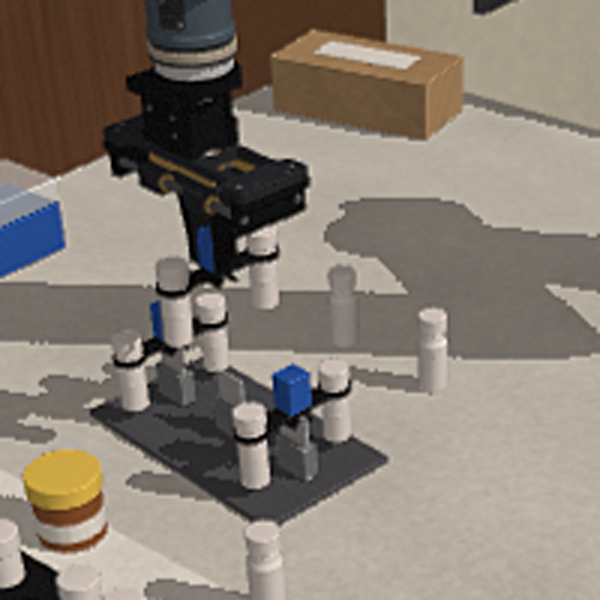

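The crop shows the uneven carrier held level and clear above the stand, with the other two still hanging level. I carry it to the tray.

```bash
python3 -m pendant '[{"jaw":0,"linear":[0,0,-0.5],"twist":-4},{"jaw":0,"linear":[0,0,-0.5],"twist":-4},{"jaw":0,"linear":[0,1.2,0],"twist":-4.2},{"jaw":0,"linear":[0,2.2,0],"twist":0},{"jaw":0,"linear":[0.1,3,0],"twist":0},{"jaw":0,"linear":[0.2,3.2,0],"twist":0},{"jaw":0,"linear":[0.2,3.2,0],"twist":0},{"jaw":0,"linear":[0.2,3.2,0],"twist":0},{"jaw":0,"linear":[0.2,3.2,0],"twist":0},{"jaw":0,"linear":[0.2,3.2,0],"twist":0},{"jaw":0,"linear":[0.2,3.2,0],"twist":0},{"jaw":0,"linear":[0.2,3.2,0],"twist":0}]' && python3 -m pendant '[{"jaw":0,"linear":[0.2,3.2,0],"twist":0},{"jaw":0,"linear":[0.2,3.2,0],"twist":0},{"jaw":0,"linear":[0.2,3.2,0],"twist":0},{"jaw":0,"linear":[0.2,3.2,0],"twist":0},{"jaw":0,"linear":[0.2,3.2,0],"twist":0},{"jaw":0,"linear":[0.2,3.2,0],"twist":0},{"jaw":0,"linear":[0,3,0],"twist":0},{"jaw":0,"linear":[0,2.5,0],"twist":0},{"jaw":0,"linear":[0,1.2,0],"twist":0},{"jaw":0,"linear":[0,0,0],"twist":0},{"jaw":0,"linear":[0,0,0],"twist":0},{"jaw":0,"linear":[0,0,0],"twist":0}]';python3 d.py .487 .397 .083 5.2
```

```text
time: 31.07
position: [0.525, 0.0853, 0.2165]
tool_rot: [-0.045, 0.999, 0.0, -0.001]
ft_force: [0.7, 0.2, -1.7]
grip_width: 0.0238
grip_force: 40.0
time: 32.07
position: [0.4907, 0.3393, 0.2172]
tool_rot: [-0.045, 0.999, -0.001, -0.001]
ft_force: [-0.4, -0.1, -1.4]
grip_width: 0.0236
grip_force: 40.0
t 32.07 tcp [0.4907 0.3393 0.2172] psi -174.84 w 0.02356253541698196 F [-0.36 -0.09 -1.42]
twist -0.04 shift cm x -0.16 y 5.78 z 13.42
```

```bash
python3 -m pendant '[{"jaw":0,"linear":[-0.16,1.5,0],"twist":0},{"jaw":0,"linear":[0,2.5,0],"twist":0},{"jaw":0,"linear":[0,1.6,1],"twist":0},{"jaw":0,"linear":[0,0,2.5],"twist":0},{"jaw":0,"linear":[0,0,2.5],"twist":0},{"jaw":0,"linear":[0,0,2.5],"twist":0},{"jaw":0,"linear":[0,0,1.7],"twist":0},{"jaw":0,"linear":[0,0,1],"twist":0},{"jaw":0,"linear":[0,0,0.7],"twist":0},{"jaw":0,"linear":[0,0,0],"twist":0},{"jaw":0,"linear":[0,0,0],"twist":0},{"jaw":0,"linear":[0,0,0],"twist":0}]';python3 d.py .487 .397 .082 5.2
```

```text
time: 33.07
position: [0.4883, 0.3971, 0.1002]
tool_rot: [-0.045, 0.999, 0.001, 0.001]
ft_force: [-0.4, 0.2, -1.8]
grip_width: 0.0237
grip_force: 40.0
t 33.07 tcp [0.4883 0.3971 0.1002] psi -174.82 w 0.02370969820335495 F [-0.42  0.16 -1.84]
twist -0.02 shift cm x 0.14 y 0.00 z 1.82
```

```bash
python3 -m pendant '[{"jaw":0,"linear":[0.1,0,0.5],"twist":0},{"jaw":0,"linear":[0,0,0.5],"twist":0},{"jaw":0,"linear":[0,0,0.4],"twist":0},{"jaw":0,"linear":[0,0,0.2],"twist":0},{"jaw":0,"linear":[0,0,0.1],"twist":0},{"jaw":0,"linear":[0,0,0],"twist":0},{"jaw":0,"linear":[0,0,0],"twist":0}]';python3 -m pendant '[{"jaw":0,"linear":[0,0,0.1],"twist":0},{"jaw":0,"linear":[0,0,0.05],"twist":0},{"jaw":0,"linear":[0,0,0],"twist":0},{"jaw":0,"linear":[0,0,0],"twist":0}]'
```

```text
time: 33.65
position: [0.4864, 0.3966, 0.0821]
tool_rot: [-0.045, 0.999, -0.0, -0.0]
ft_force: [-0.1, -0.1, -1.5]
grip_width: 0.0236
grip_force: 40.0
time: 33.98
position: [0.4869, 0.3967, 0.0814]
tool_rot: [-0.045, 0.999, 0.0, 0.001]
ft_force: [-0.3, -0.5, 5.0]
grip_width: 0.0236
grip_force: 40.0
```

Contact with the tray floor is at the expected height, so I release and retreat.

```bash
python3 -m pendant '[{"jaw":0.6,"linear":[0,0,0],"twist":0},{"jaw":0.6,"linear":[0,0,0],"twist":0},{"jaw":0.6,"linear":[0,0,0],"twist":0},{"jaw":0.6,"linear":[0,0,0],"twist":0},{"jaw":0.6,"linear":[0,0,0],"twist":0},{"jaw":0.6,"linear":[0,0,0],"twist":0},{"jaw":0.6,"linear":[0,0,-1.5],"twist":0},{"jaw":0.6,"linear":[0,0,-2.5],"twist":0},{"jaw":0.6,"linear":[0,0,-3],"twist":0},{"jaw":0.6,"linear":[0,0,-3],"twist":0},{"jaw":0.6,"linear":[0,0,0],"twist":0},{"jaw":0.6,"linear":[0,0,0],"twist":0}]' ; python3 look.py 9
```

```text
time: 34.98
position: [0.4876, 0.3973, 0.1828]
tool_rot: [-0.045, 0.999, 0.001, 0.002]
ft_force: [0.0, 0.1, -0.4]
grip_width: 0.0523
grip_force: 0.0
top cap 89 [ 0.6255 -0.1175  0.0982]
top cap 99 [ 0.6024 -0.2941  0.0985]
top cap 88 [ 0.5257 -0.1053  0.099 ]
top cap 89 [ 0.5026 -0.2835  0.0983]
scene cap 73 [ 0.5064 -0.277   0.0972]
scene cap 77 [ 0.6054 -0.289   0.0979]
scene cap 89 [ 0.5295 -0.0989  0.0981]
scene cap 92 [ 0.628  -0.1113  0.0974]
```

View pics/scene9.png

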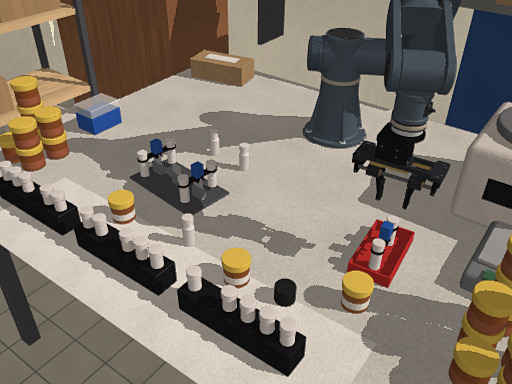

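The picture shows the uneven carrier upright in the tray at (383,243). Two carriers hang level on the stand at (157,155) and (198,180), and the bystanders are where they started.

```bash
python3 -c "
from rig import robot
print(robot.hand_in())"
```

```text
the job is handed in; nothing more can be done
None
```

I hung all three carriers on the stand together, put the one that dipped upright in the red tray, left the two level ones hanging on their edges, and handed the job in at about 35 s of the 72 s allowed; the hand-in returned no verdict.

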